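Hang the ladle-hook bracket on the slotted stand

TASK

Take the bracket with the green grip and hook its two claws through the slots of the two white uprights, then press it straight down until the orange lock key between the uprights has gone down with it and the bracket sits fully home, and let go. Leave the bracket with the red grip where it stands.

Things in the scene. Friction and masses are not known exactly. Their poses are not given: they have to be found in the camera images.
- green_bracket: Steel, 0.32 kg, 3 ladle hooks in front. Origin: stool level under the grip; z up, +x to the claws. mm: green grip 24 (x) by 28 (y), z 105-155, at x=y=0 on a thin post. Front plate x -30 to -20, 146 wide, z 0-28; hooks reach x -69. Claws at y +-65, 16 wide: tongue z 18-28 back to x 30, tip x 20-30 down to z 0; throat x -20 to 20. Middle arm (y +-10, x to 20, underside z 18) pushes the key.
- red_bracket: The other bracket, to be left alone: same claws, post, size, origin and axes as the green one, but with a red grip and, in place of the three hooks, a small flat steel shelf in front (out to x -68 mm).
- stand: Fixed. Origin: base centre at stool level; z up, front (-x) to the robot. mm: base 120x200x12; white uprights at y +-65, 60 wide, x +-10, top z 124. Slots through in x: 40 wide, z 55-112. Gap y +-35 between uprights, open above, takes the post. Hung: bracket origin over the stand's, axes alike (play x +-10, y +-12). Claws enter from the front with bracket origin at z 55-84 (best 69); on raised key 51; home 37.
- lock_key (a joint): Travel of the orange lock key, m: 0 up (start), 0.016 lower stop; a bracket fully home holds it near 0.014. 24 (x) by 50 (y) mm, in the gap at the stand's x=y=0, top 69 mm above the stool when up. A stiff slide: about 9 N moves it down, it has no spring and stays where pushed; the bracket's weight alone does not move it.

How it is judged:
On the way, in this order (a step that is already met when the one before it is completed fails the run):
1. the green bracket's claws are through both slots, with the lock key still up (x of green_bracket in the frame of stand between -0.014 and 0.014 m and y of green_bracket in the frame of stand between -0.02 and 0.02 m and angle between the y axis of green_bracket and the y axis of stand, either way round below 0.26 rad and z of green_bracket in the frame of stand between 0.044 and 0.084 m and value of joint lock_key below 0.006 m), for 0.05 s.
2. the bracket has been pressed home and the lock key has gone down with it (x of green_bracket in the frame of stand between -0.014 and 0.014 m and y of green_bracket in the frame of stand between -0.02 and 0.02 m and angle between the y axis of green_bracket and the y axis of stand, either way round below 0.26 rad and z of green_bracket in the frame of stand between 0.03 and 0.042 m and value of joint lock_key above 0.011 m), for 0.1 s.
At the end, for the whole second after the job is handed in: The green bracket hangs in the stand at rest, origin within 14 mm (x) and 20 mm (y) of the stand's, turned at most 15 degrees from it and tilted under 10 degrees, origin 30 to 42 mm above the stand's underside (home is 37), and the lock key is down by more than 11 mm (all of step 2 and angle between green_bracket's own z axis and vertical below 0.17 rad and linear speed of green_bracket below 0.02 m/s); the robot touches nothing.
It fails at once if the red bracket is moved by more than 30 mm (distance of red_bracket from where it was at the start of the episode above 0.03 m).
It also fails if it takes over 40 s, if anything falls off the work surface, if the arm or the gripper's body presses on something with over 40 N, if the wrist force passes 120 N, or if a joint passes its speed limit or range.

ROBOT

A 6-joint arm with a two-finger parallel gripper is mounted at the origin on the work surface. World frame = base frame: x ahead of the robot, y to its left, z up, the work surface at z = 0. Lengths are in m, angles in rad, forces in N, time in s.
With the tool pointing down it reaches from about 0.35 to 0.975 m from the base axis. Payload 7.1 kg.
Tool frame: the origin (TCP) lies at the centre of the arm's flange, where the gripper is bolted on; the fingertips stand 182 mm ahead of it and the grasp point (between the pads) lies 163 mm ahead of it; z points along the fingers, y is the line along which they close (so a half turn about z gives the same grasp; the last joint's range is limited). The gripper opens to 88 mm and grips with 3 to 60 N. Pads are 20 mm wide; open, the fingers measure 115 mm over their backs; the gripper's body (75 mm by 178 mm) begins 61 mm behind the grasp point.
Start: joints at [-1.339, 0.423, 1.63, -0, 1.089, -0.019], TCP at [0.155, -0.605, 0.405] pointing down, gripper open.
Joint ranges: [-3, 3], [-0.9, 2.11], [0.09, 2.58], [-1.31, 4.45], [0.11, 2.69], [-2.54, 2.54]. Speed limits (rad/s): [2.39, 2.39, 3.01, 3.14, 3.14, 3.14].

INTERFACE

Orientations are given as [roll, pitch, yaw] about the fixed x, y, z axes, in that order (R = Rz(yaw) Ry(pitch) Rx(roll)).
In Python, from rig import * gives the robot as it stands.
- The arm moves only by the tool drive_tool, never from a script. Its argument "plan" is a list that holds one entry, the list of rows, each a list of 7 numbers: the shift along the tool's x, y, z in mm, then the turn, a rotation vector about the tool's x, y, z in rad, then the opening, from 0 (shut) to 1 (fully open). A call has 1 to 10 rows; each row is the pose to reach, as a shift and turn from the pose commanded when the call began, along the tool's axes at that moment; what a row does not reach only later rows make up. A row lasts 1/10 s, in which the tool goes at most 50 mm and 8.59 degrees, less where a joint would pass 70% of its speed; a pose out of reach is approached as far as the arm can. A call with a gripper value outside its range is refused whole. The fingers move at their own pace and stop on an object; "force" is the grip in N (left out, the last holds). Time passes only in rows, so rows that repeat a pose let the fingers close. It gives the time, the measured TCP pose, the force, the opening and the grip force at its end, in the units of the state.
- state(): the state, without advancing time (a new reading comes with each control period).
- get_image(name): name is "scene" or "top" or "wrist"; returns a dict with "pixels" (480x640x3 uint8, red, green, blue), "fov_y" (degrees; the focal length in pixels is half the picture's height over the tangent of half this angle, whatever the lens; pixels are square), "cx", "cy" (the principal point, pixels), "xyz" and "rotation" of the camera in the world; the wrist camera has in their place "tool_from_camera" (4x4, takes a point from camera to tool coordinates, whose origin is the TCP and whose axes are the flange's). Camera axes: x right, y down, z forward; pixel columns grow to the right and rows downward; lengths in m; the calibration is good to about 2 mm. A picture is of the moment at which its call begins: read the wrist's pose just before it. There is no depth.
- finish_job(): hands the job in; it is judged then, once.
The state is a dict: "time_s": time; "qpos": joint angles; "joint_velocities": joint speeds; "effort": joint torques, N m; "tcp_pos": TCP position; "orientation": TCP orientation; "ft_force": force on the tool from outside, world axes, zero at the start; "wrist_torque": the same for the moment, N m; "grip_width": opening from 0.0 (shut) to 1.0 (fully open); "gripper_force": force on a finger pad.
Only numpy, scipy, OpenCV 4.12 (cv2) and the standard library are available. Lean on these libraries where they do the work, as an engineer would, in place of code of your own. Each camera call takes 0.05 s, during which the arm holds its last target. There are 200 camera calls.

## Working session

There is one attempt and no reset: what is moved stays moved. The work goes in short steps, Python scripts to look and compute and a tool call to move; the robot and the scene stay as the last step left them, time stands still between calls to the robot, and variables do not carry over. Pictures are saved under pics/ and viewed, at most 10 in all, crops included, and the job is handed in when it is done.

Besides the shell and the picture viewer there is one more tool, called after "Call:" as name(argument=value, ...), one argument or row to a line, values as JSON. drive_tool: Moves the arm, as the interface text tells. Its arguments: {"type":"object","properties":{"plan":{"type":"array","items":{"type":"array","items":{"type":"array","items":{"type":"number"}}}},"force":{"type":"number"}},"required":["plan"]}

```bash
mkdir -p pics; ls; python3 - <<'E'
from rig import *
import cv2, numpy as np
s=state(); print(s)
for n in("scene","top"):
    im=get_image(n); cv2.imwrite(f"pics/{n}0.png",im["pixels"][:,:,::-1])
    print(n,{k:v for k,v in im.items() if k!="pixels"})
E
```

```text
pics
{'time_s': 0.0, 'qpos': array([-1.33899993e+00,  4.23844577e-01,  1.63073933e+00, -8.28556385e-06,
        1.08861458e+00, -1.89884117e-02]), 'joint_velocities': array([-1.03406656e-03,  4.34109409e-04,  2.53671876e-03, -2.49676239e-06,
        3.69821700e-04, -1.74126194e-03]), 'effort': array([ 7.85676330e-04, -5.44625866e+01, -2.73671722e+01,  6.43611699e-02,
        2.26523675e-02, -1.16812707e-04]), 'tcp_pos': array([ 0.15506431, -0.60514676,  0.40387977]), 'orientation': array([-3.13998697e+00, -2.31570934e-05,  2.50788638e-01]), 'ft_force': array([ 0.28529939, -0.3630862 , -0.4322833 ]), 'wrist_torque': array([ 0.01227119, -0.0127637 ,  0.01341386]), 'gripper_force': 0.0, 'grip_width': 0.9993197319296686}
scene {'fov_y': 46.160125708309096, 'cx': 318.37818353311235, 'cy': 240.07584283943189, 'xyz': array([ 0.9672996 , -0.41403763,  1.01419545]), 'rotation': array([-2.58633596,  0.01382477,  0.79718168])}
top {'fov_y': 46.942591365628175, 'cx': 317.99678570321555, 'cy': 247.99026108330804, 'xyz': array([0.41824058, 0.00609111, 0.94362227]), 'rotation': array([-3.00554707, -0.00602794, -1.57331225])}
```

View pics/scene0.png

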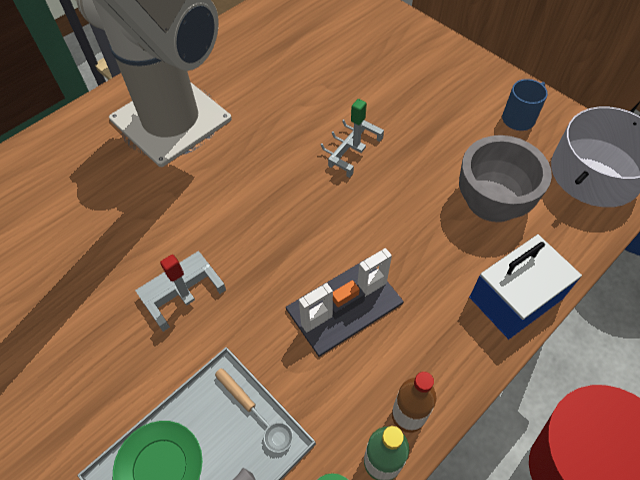

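View pics/top0.png

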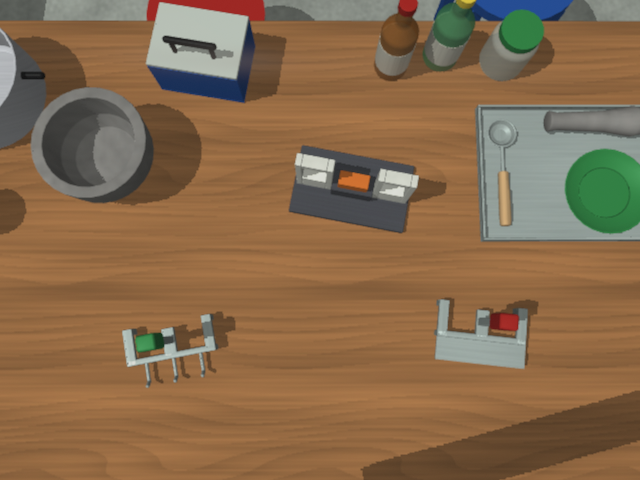

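The scene view shows the green bracket at about (358,110), the stand at (345,293) and the red bracket at (172,268). In the top view they are at (165,345), (355,185) and (485,335). Next I'll zoom in on the corners.

```bash
cat > h.py <<'E'
from rig import *
import cv2, numpy as np
from scipy.spatial.transform import Rotation as R
def cam(n):
    s=state(); im=get_image(n); p=im["pixels"]
    if n=="wrist":
        T=np.eye(4);T[:3,:3]=R.from_euler('xyz',s["orientation"]).as_matrix();T[:3,3]=s["tcp_pos"]
        T=T@np.array(im["tool_from_camera"])
    else:
        T=np.eye(4);T[:3,:3]=R.from_euler('xyz',im["rotation"]).as_matrix();T[:3,3]=im["xyz"]
    f=240/np.tan(np.radians(im["fov_y"])/2)
    return dict(p=p,T=T,f=f,cx=im["cx"],cy=im["cy"])
def ray(c,uv):
    d=c["T"][:3,:3]@np.array([(uv[0]-c["cx"])/c["f"],(uv[1]-c["cy"])/c["f"],1]); return c["T"][:3,3],d/np.linalg.norm(d)
def onz(c,uv,z):
    o,d=ray(c,uv); return o+d*(z-o[2])/d[2]
def proj(c,P):
    q=c["T"][:3,:3].T@(np.array(P)-c["T"][:3,3]); return q[:2]/q[2]*c["f"]+[c["cx"],c["cy"]]
def tri(a,ua,b,ub):
    (o1,d1),(o2,d2)=ray(a,ua),ray(b,ub)
    k=np.linalg.lstsq(np.c_[d1,-d2],o2-o1,rcond=None)[0]
    p,q=o1+k[0]*d1,o2+k[1]*d2; return (p+q)/2,np.linalg.norm(p-q)
def blob(p,lo,hi,box=None):
    h=cv2.cvtColor(p,cv2.COLOR_RGB2HSV); m=cv2.inRange(h,lo,hi)
    if box: z=np.zeros_like(m); x0,y0,x1,y1=box; z[y0:y1,x0:x1]=m[y0:y1,x0:x1]; m=z
    n,l,st,ce=cv2.connectedComponentsWithStats(m); i=1+np.argmax(st[1:,4]); return ce[i],st[i],(l==i)
E
python3 - <<'E'
from h import *
t,s=cam("top"),cam("scene")
G=((40,120,40),(85,255,255)); O=((5,150,120),(18,255,255))
gt=blob(t["p"],*G,(100,300,240,390)); gs=blob(s["p"],*G,(320,80,400,180))
ot=blob(t["p"],*O,(280,140,430,230)); os_=blob(s["p"],*O,(290,250,410,350))
print("grip",gt[:2],gs[:2],tri(t,gt[0],s,gs[0]))
print("key",ot[:2],os_[:2],tri(t,ot[0],s,os_[0]), onz(t,ot[0],.069))
crop=lambda c,x,y:cv2.resize(c["p"][y:y+75,x:x+100],None,fx=4,fy=4,interpolation=cv2.INTER_NEAREST)
# stand needs 130x98 -> scale 3
crop3=lambda c,x,y:cv2.resize(c["p"][y:y+100,x:x+133],(400,300),interpolation=cv2.INTER_NEAREST)
m=np.vstack([np.hstack([crop(t,120,312),crop(s,310,95)]),np.hstack([crop3(t,287,138),crop3(s,280,245)])])
cv2.imwrite("pics/m1.png",m[:,:,::-1])
E
```

```text
grip (array([149.0245098 , 341.88480392]), array([136, 333,  28,  19, 408], dtype=int32)) (array([357.95774648, 111.42605634]), array([351,  99,  15,  26, 284], dtype=int32)) (array([0.39329053, 0.24693554, 0.13046787]), np.float64(0.0021425831290914645))
key (array([353.76271186, 180.34957627]), array([338, 171,  32,  20, 472], dtype=int32)) (array([344.72068966, 290.87586207]), array([333, 280,  26,  22, 290], dtype=int32)) (array([ 0.6509664 , -0.05677003,  0.06504103]), np.float64(0.003571372931017557)) [ 0.64880309 -0.05788383  0.069     ]
```

View pics/m1.png

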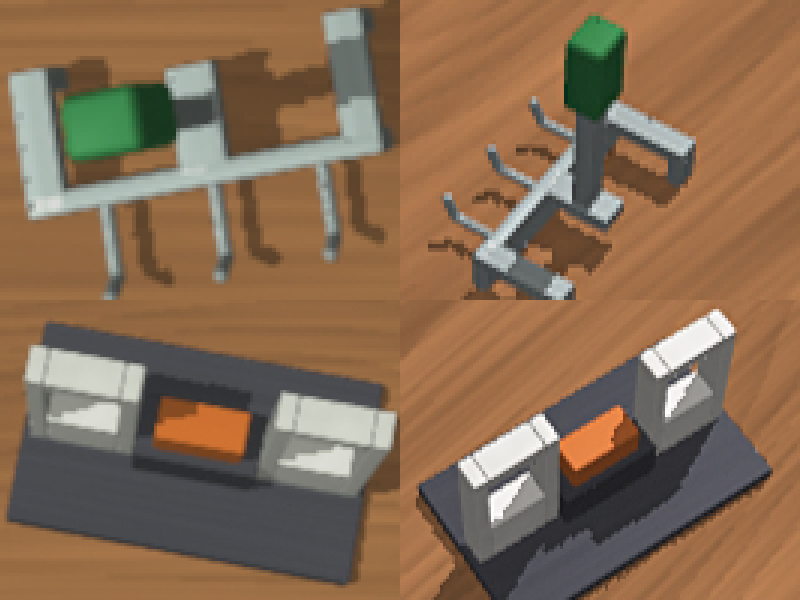

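The montage shows the green bracket and stand cleanly: the plate's front top edge runs (128,365) to (216,349.5) in the top view, and the base corners are at about (290,212), (403,233), (303,146) and (415,166). Next, yaws and centres.

```bash
python3 - <<'E'
from h import *
t=cam("top"); s=cam("scene")
yaw=lambda l,r:np.arctan2(-(l-r)[0],(l-r)[1])
a,b=onz(t,(128,365.2),.028),onz(t,(215.75,349.5),.028)
y=yaw(a,b);c=(a+b)/2; print("green",a,b,np.linalg.norm(a-b),"yaw",y,"org",c[:2]+.030*np.array([np.cos(y),np.sin(y)]))
fl,fr=onz(t,(289.7,211.7),.003),onz(t,(403,233),.003); bl,br=onz(t,(302.7,145.7),.012),onz(t,(414.7,166.3),.012)
for l,r in((fl,fr),(bl,br)): print(l,r,np.linalg.norm(l-r),yaw(l,r))
print("stand ctr",(fl+fr+bl+br)/4, "scene corners",onz(s,(286.7,308.3),.012),onz(s,(403.3,301.7),.012))
# white uprights' top faces (z=.124) by brightness
h=cv2.cvtColor(t["p"],cv2.COLOR_RGB2HSV); m=cv2.inRange(h,(0,0,195),(180,40,255)); m[:140]=0;m[240:]=0;m[:,:285]=0;m[:,430:]=0
n,l,st,ce=cv2.connectedComponentsWithStats(m)
for i in range(1,n):
    if st[i,4]>15: print(st[i],ce[i],onz(t,ce[i],.124))
E
```

```text
green [0.35225173 0.30884162 0.028     ] [0.37692295 0.16726607 0.028     ] 0.14370909865333034 yaw 0.17252938329558662 org [0.39414195 0.24320409]
[0.61054204 0.04896935 0.003     ] [ 0.57285346 -0.14666392  0.003     ] 0.19923053739216592 -0.19031750000634542
[0.72598506 0.02639744 0.012     ] [ 0.68880068 -0.16830777  0.012     ] 0.19822410663808449 -0.1887055807109039
stand ctr [ 0.64954531 -0.05990123  0.0075    ] scene corners [ 0.58123796 -0.14267126  0.012     ] [0.73143827 0.02924614 0.012     ]
[296 154   6  11  53] [298.37735849 159.        ] [0.66791681 0.03054338 0.124     ]
[302 155  26  15 269] [314.49814126 162.10408922] [0.66300099 0.00588491 0.124     ]
[328 160   6  11  51] [330.45098039 165.09803922] [ 0.65826474 -0.01848805  0.124     ]
[379 170   7  11  51] [381.90196078 175.01960784] [ 0.64261036 -0.09689637  0.124     ]
[386 171  25  15 270] [398.04074074 177.9037037 ] [ 0.63806948 -0.12143663  0.124     ]
[307 173  19   9 112] [317.95535714 176.74107143] [0.63999869 0.0006556  0.124     ]
[412 176   6  11  52] [414.25       180.86538462] [ 0.63341214 -0.14605441  0.124     ]
[381 187  23   9 116] [395.         191.35344828] [ 0.61708432 -0.11634701  0.124     ]
```

```bash
cat >> h.py <<'E'
def delta(pos,yaw,s=None):
    "row (mm, rotvec) from the present pose to tool-down pose"
    s=s or state(); A=R.from_euler('xyz',s["orientation"]); B=R.from_euler('xyz',[np.pi,0,yaw])
    return np.round(A.inv().apply(np.array(pos)-s["tcp_pos"])*1000,1),np.round((A.inv()*B).as_rotvec(),4)
E
python3 -c "
from h import *
print(delta([.42,-.2,.45],1.0))"
```

```text
(array([ 357.2, -327. ,  -45.4]), array([-5.000e-04, -2.000e-04, -7.492e-01]))
```

Call:
drive_tool(
  plan=[
    [[357,-327,-45,0,0,-0.75,1],[357,-327,-45,0,0,-0.75,1],[357,-327,-45,0,0,-0.75,1],[357,-327,-45,0,0,-0.75,1],[357,-327,-45,0,0,-0.75,1],[357,-327,-45,0,0,-0.75,1],[357,-327,-45,0,0,-0.75,1],[357,-327,-45,0,0,-0.75,1],[357,-327,-45,0,0,-0.75,1],[357,-327,-45,0,0,-0.75,1]],
  ],
)

```text
time_s: 1.3
tcp_pos: [0.4208, -0.1977, 0.4503]
orientation: [3.141, -0.0, 1.002]
ft_force: [1.0, 0.4, 0.4]
grip_width: 1.002
gripper_force: 0.0
```

```bash
python3 -c "
from h import *
print(state()['tcp_pos'],state()['orientation'],delta([.394,.245,.45],1.743), state()['time_s'])"
```

```text
[ 0.42077298 -0.1976808   0.45025008] [ 3.14068562e+00 -4.15084154e-04  1.00197955e+00] (array([ 3.586e+02, -2.610e+02,  2.000e-01]), array([ 1.00e-03, -1.00e-04, -7.41e-01])) 1.3
```

Call:
drive_tool(
  plan=[
    [[358,-261,0,0,0,-0.741,1],[358,-261,0,0,0,-0.741,1],[358,-261,0,0,0,-0.741,1],[358,-261,0,0,0,-0.741,1],[358,-261,0,0,0,-0.741,1],[358,-261,0,0,0,-0.741,1],[358,-261,0,0,0,-0.741,1],[358,-261,0,0,0,-0.741,1],[358,-261,0,0,0,-0.741,1],[358,-261,0,0,0,-0.741,1]],
  ],
)

```text
time_s: 2.3
tcp_pos: [0.3928, 0.2462, 0.4499]
orientation: [3.14, -0.001, 1.747]
ft_force: [0.6, -0.1, 0.0]
grip_width: 1.001
gripper_force: 0.0
```

```bash
python3 - <<'E'
from h import *
w=cam("wrist"); np.save("w1.npy",w,allow_pickle=True)
s=state(); print(s["tcp_pos"],s["orientation"],s["time_s"])
p=w["p"].copy()
g=blob(w["p"],(40,120,40),(85,255,255)); print(g[0],g[1],onz(w,g[0],.13), "camera",w["T"][:3,3],w["T"][:3,2])
for P in([.394,.245,.155],[.394,.245,.105]): 
    u=proj(w,P); print(u); cv2.drawMarker(p,tuple(int(v) for v in u),(255,0,255),0,12)
cv2.imwrite("pics/w1.png",p[:,:,::-1])
E
```

```text
[0.39281862 0.24427432 0.44963449] [ 3.14152013e+00 -5.51871867e-05  1.74624508e+00] 2.35
[323.5675446  233.89039932] [ 309  213   30   42 1177] [0.39423531 0.24442018 0.13      ] camera [0.38066736 0.31703662 0.42895788] [ 0.04650533 -0.25358723 -0.96619396]
[323.47258445 240.70171562]
[323.36808868 226.79059699]
```

View pics/w1.png

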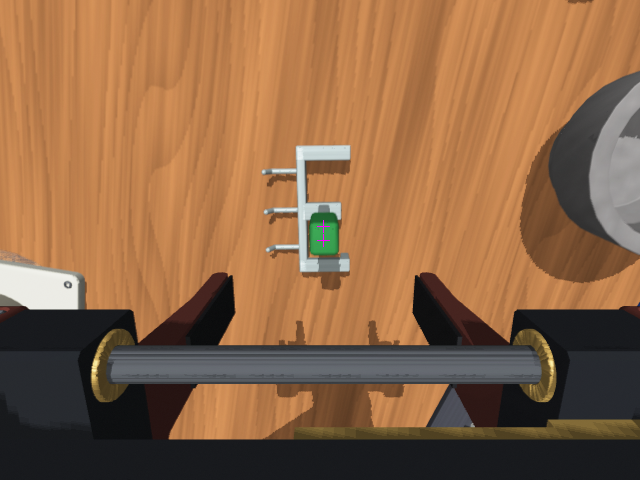

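The wrist view puts the grip at (324,234), matching the predicted marks, with the plate parallel to the image columns. Yaw is confirmed at about 0.173, so I'll descend and grip.

```bash
python3 -c "
from h import *
print(delta([.394,.245,.293],1.744))"
```

```text
(array([  0.5,   1.3, 156.6]), array([ 0.0001, -0.0001,  0.0022]))
```

Call:
drive_tool(
  plan=[
    [[0,1,45,0,0,0,1],[0,1,90,0,0,0,1],[0,1,125,0,0,0,1],[0,1,150,0,0,0,1],[0,1,157,0,0,0,1],[0,1,157,0,0,0,0.6],[0,1,157,0,0,0,0.3],[0,1,157,0,0,0,0.15],[0,1,157,0,0,0,0.1],[0,1,157,0,0,0,0.1]],
  ],
  force=50,
)

```text
time_s: 3.35
tcp_pos: [0.3944, 0.2425, 0.2935]
orientation: [3.14, -0.001, 1.742]
ft_force: [0.7, 0.1, -0.5]
grip_width: 0.588
gripper_force: 0.0
```

Call:
drive_tool(
  plan=[
    [[0,0,0,0,0,0,0.1],[0,0,0,0,0,0,0.1],[0,0,0,0,0,0,0.1],[0,0,0,0,0,0,0.1],[0,0,0,0,0,0,0.1],[0,0,0,0,0,0,0.1]],
  ],
  force=50,
)

```text
time_s: 3.95
tcp_pos: [0.3943, 0.2424, 0.2927]
orientation: [-3.141, 0.0, 1.742]
ft_force: [0.0, 0.1, 0.6]
grip_width: 0.272
gripper_force: 49.9
```

```bash
python3 -c "
from h import *
print(delta([.550,-.039,.372],1.379))"
```

```text
(array([-303.8,  105.6,  -79.4]), array([-1.000e-04,  0.000e+00,  3.628e-01]))
```

Call:
drive_tool(
  plan=[
    [[0,0,-25,0,0,0,0.1],[0,0,-79,0,0,0,0.1],[-40,14,-79,0,0,0.05,0.1],[-80,28,-79,0,0,0.1,0.1],[-120,42,-79,0,0,0.15,0.1],[-160,56,-79,0,0,0.2,0.1],[-200,70,-79,0,0,0.25,0.1],[-240,84,-79,0,0,0.3,0.1],[-280,98,-79,0,0,0.35,0.1],[-304,106,-79,0,0,0.363,0.1]],
  ],
)

```text
time_s: 4.95
tcp_pos: [0.5514, -0.0417, 0.3712]
orientation: [3.142, 0.0, 1.375]
ft_force: [0.7, 1.5, -2.2]
grip_width: 0.272
gripper_force: 50.0
```

```bash
python3 - <<'E'
from h import *
w=cam("wrist");s=cam("scene");t=cam("top"); st=state(); print(st["tcp_pos"],st["orientation"],st["time_s"],st["gripper_force"])
c=lambda k,x,y:cv2.resize(k["p"][y:y+150,x:x+200],(400,300),interpolation=cv2.INTER_NEAREST)
m=np.vstack([np.hstack([c(t,250,130),c(s,220,190)]),np.hstack([cv2.resize(w["p"],(400,300),interpolation=cv2.INTER_AREA)]*1+[np.zeros((300,400,3),np.uint8)])])
cv2.imwrite("pics/m2.png",m[:,:,::-1])
E
```

```text
[ 0.55060192 -0.04047311  0.37098703] [-3.14047046e+00  5.01822516e-05  1.37627506e+00] 5.1 49.97709274291992
```

View pics/m2.png

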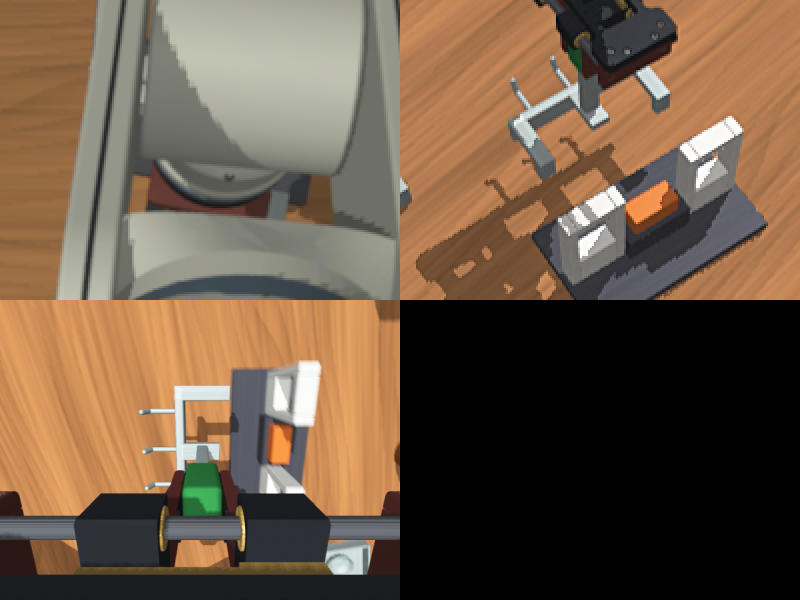

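The montage shows the bracket held level in front of the stand. In the wrist view (at 0.625 scale) the +y claw end is at (231,392), and the +y upright top spans (300,363) to (320,427). I'll compute their relative pose with zoomed wrist data.

```bash
python3 - <<'E'
from h import *
w=cam("wrist");s=cam("scene"); st=state()
c=cv2.resize(w["p"][85:335,210:530],(800,600)[:2] if 0 else (768,600),interpolation=cv2.INTER_NEAREST)
cv2.imwrite("pics/w2.png",c[:,:,::-1])
yw=-.192; Rz=np.array([[np.cos(yw),-np.sin(yw)],[np.sin(yw),np.cos(yw)]]); S=np.array([.6505,-.058])
f=lambda p:np.round((Rz.T@(p[:2]-S))*1000,1)
o=blob(w["p"],(5,150,120),(18,255,255)); print("key",o[:2],f(onz(w,o[0],.066)))
print("tcp in stand",f(st["tcp_pos"]), "yaw rel", st["orientation"][2]-np.pi/2-yw)
E
```

```text
key (array([618.57443934,  96.79978384]), array([ 599,    0,   41,  254, 3701], dtype=int32)) [117.7 103.7]
tcp in stand [-102.5   -0.4] yaw rel -0.00014089838405001442
```

View pics/w2.png

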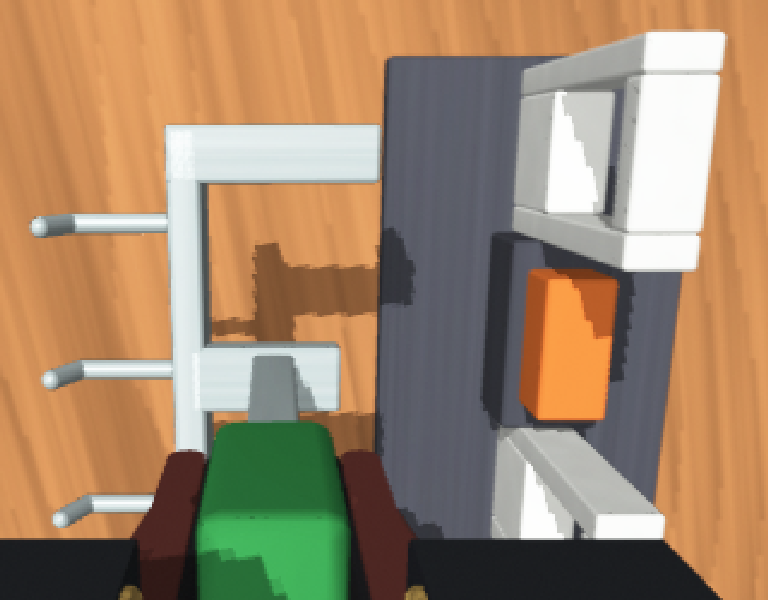

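The zoomed view shows the claw end corners at (380,125) and (380,182), and the +y upright's top corners at (648,33), (725,33), (697,270) and (613,270). The -y upright's inner top edge runs (597,515) to (664,515).

```bash
python3 - <<'E'
from h import *
w=cam("wrist"); st=state()
yw=-.192; Rz=np.array([[np.cos(yw),-np.sin(yw)],[np.sin(yw),np.cos(yw)]]); S=np.array([.6505,-.058])
f=lambda u,v,z:np.round((Rz.T@(onz(w,(210+u/2.4,85+v/2.4),z)[:2]-S))*1000,1)
zt=st["tcp_pos"][2]-.293+.028
for n,u,v,z in (("claw y73 x30",380,125,zt),("claw y57 x30",380,182,zt),("plate x-30 y73",167,125,zt),("arm x20 y10",340,345,zt),("arm x20 y-10",340,410,zt),("hook y?",0,0,zt),
 ("up x-10 y95",648,33,.124),("up x10 y95",725,33,.124),("up x10 y35",697,270,.124),("up x-10 y35",613,270,.124),("lo x-10 y-35",597,515,.124),("lo x10 y-35",664,515,.124)): print(n,f(u,v,z))
print(st["tcp_pos"],st["time_s"])
E
```

```text
claw y73 x30 [-73.5  76.2]
claw y57 x30 [-73.  61.]
plate x-30 y73 [-131.6   76.3]
arm x20 y10 [-83.1  14.6]
arm x20 y-10 [-82.7  -5.3]
hook y? [-174.6  107.9]
up x-10 y95 [-10.3  97.6]
up x10 y95 [ 8.7 97.6]
up x10 y35 [ 9.3 39. ]
up x-10 y35 [-12.9  39.1]
lo x-10 y-35 [-10.3 -31. ]
lo x10 y-35 [  8.8 -31. ]
[ 0.5497502  -0.0384806   0.37118226] 5.25
```

The bracket is aligned within about 1 mm in y. It needs to go down 9 mm, then forward 102 mm along tool +y.

Call:
drive_tool(
  plan=[
    [[0,0,5,0,0,0,0.1],[0,10,9,0,0,0,0.1],[0,25,9,0,0,0,0.1],[0,40,9,0,0,0,0.1],[0,55,9,0,0,0,0.1],[0,70,9,0,0,0,0.1],[0,85,9,0,0,0,0.1],[0,96,9,0,0,0,0.1],[0,102,9,0,0,0,0.1],[0,102,9,0,0,0,0.1]],
  ],
)

```text
time_s: 6.25
tcp_pos: [0.6511, -0.0585, 0.3623]
orientation: [3.142, 0.0, 1.379]
ft_force: [-0.7, 0.3, -2.7]
grip_width: 0.27
gripper_force: 50.0
```

```bash
python3 - <<'E'
from h import *
w=cam("wrist");s=cam("scene"); st=state(); print(st["tcp_pos"],st["orientation"],st["ft_force"],st["time_s"])
yw=-.192; Rz=np.array([[np.cos(yw),-np.sin(yw)],[np.sin(yw),np.cos(yw)]]); S=np.array([.6505,-.058])
print((Rz.T@(st["tcp_pos"][:2]-S))*1000)
c=np.hstack([cv2.resize(s["p"][190:340,240:440],(400,300),interpolation=cv2.INTER_NEAREST),cv2.resize(w["p"][85:335,210:530],(400,300))])
cv2.imwrite("pics/m3.png",c[:,:,::-1])
E
```

```text
[ 0.65021165 -0.05846337  0.36237552] [-3.14067990e+00  6.45961539e-05  1.37899246e+00] [ 0.37454529  1.21290523 -2.14361967] 6.35
[-0.19462802 -0.50987542]
```

View pics/m3.png

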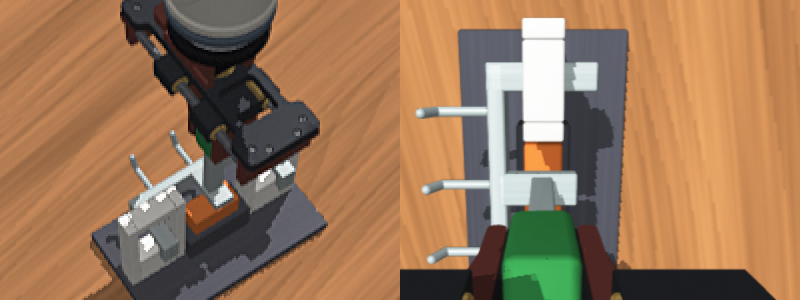

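Both claws are through the slots: the scene view shows them out the back at (165,245) and (285,175), and there is no contact force. Now I'll press down.

Call:
drive_tool(
  plan=[
    [[0,0,6,0,0,0,0.1],[0,0,12,0,0,0,0.1],[0,0,16,0,0,0,0.1],[0,0,19,0,0,0,0.1],[0,0,22,0,0,0,0.1],[0,0,25,0,0,0,0.1],[0,0,28,0,0,0,0.1],[0,0,30,0,0,0,0.1],[0,0,30,0,0,0,0.1]],
  ],
  force=60,
)

```text
time_s: 7.25
tcp_pos: [0.6503, -0.0586, 0.3331]
orientation: [-3.141, 0.0, 1.379]
ft_force: [-2.9, 0.6, 2.9]
grip_width: 0.274
gripper_force: 60.0
```

Call:
drive_tool(
  plan=[
    [[0,0,1,0,0,0,0.1],[0,0,2,0,0,0,0.1],[0,0,3,0,0,0,0.1],[0,0,3,0,0,0,0.1]],
  ],
)

```text
time_s: 7.65
tcp_pos: [0.6503, -0.0586, 0.3302]
orientation: [-3.141, 0.0, 1.379]
ft_force: [-3.9, 0.8, 4.7]
grip_width: 0.27
gripper_force: 60.0
```

Call:
drive_tool(
  plan=[
    [[0,0,1,0,0,0,0.1],[0,0,2,0,0,0,0.1],[0,0,3,0,0,0,0.1],[0,0,3,0,0,0,0.1]],
  ],
)

```text
time_s: 8.05
tcp_pos: [0.6504, -0.0584, 0.3296]
orientation: [-3.141, 0.0, 1.379]
ft_force: [-9.3, 3.0, 21.7]
grip_width: 0.266
gripper_force: 60.0
```

It has reached the hard stop at TCP z = 0.3296, which is the home height. Next: ease the preload, release, retreat.

Call:
drive_tool(
  plan=[
    [[0,0,-2,0,0,0,0.1],[0,0,-2.5,0,0,0,0.1],[0,0,-2.5,0,0,0,0.6],[0,0,-2.5,0,0,0,0.8],[0,0,-2.5,0,0,0,0.8],[0,0,-2.5,0,0,0,0.8],[0,0,-2.5,0,0,0,0.8],[0,0,-2.5,0,0,0,0.8],[0,0,-2.5,0,0,0,0.8],[0,0,-2.5,0,0,0,0.8]],
  ],
)

```text
time_s: 9.05
tcp_pos: [0.6506, -0.0587, 0.3292]
orientation: [3.142, -0.0, 1.379]
ft_force: [0.2, -0.7, 0.1]
grip_width: 0.803
gripper_force: 0.0
```

Call:
drive_tool(
  plan=[
    [[0,0,-20,0,0,0,0.8],[0,0,-50,0,0,0,0.8],[0,0,-95,0,0,0,0.8],[0,0,-140,0,0,0,0.8],[0,-50,-150,0,0,0,0.8],[0,-100,-150,0,0,0,0.8],[0,-150,-150,0,0,0,0.8],[0,-200,-150,0,0,0,0.8],[0,-200,-150,0,0,0,0.8]],
  ],
)

```text
time_s: 9.95
tcp_pos: [0.4488, -0.0197, 0.4785]
orientation: [-3.138, 0.0, 1.379]
ft_force: [0.3, 0.8, -0.4]
grip_width: 0.797
gripper_force: 0.0
```

```bash
python3 - <<'E'
from h import *
t=cam("top");s=cam("scene"); st=state(); print(st["tcp_pos"],st["time_s"])
G=((40,120,40),(85,255,255)); gs=blob(s["p"],*G,(290,180,420,330)); gt=None
print(gs[:2])
try: gt=blob(t["p"],*G,(280,100,430,250)); print(gt[:2],tri(t,gt[0],s,gs[0]))
except Exception as e: print(e)
# expected projections of grip top/bottom when home
S=np.array([.6505,-.058])
for z in(.192,.142): print(proj(s,[*S,z]),proj(t,[*S,z]))
c=np.hstack([cv2.resize(s["p"][200:350,250:450],(400,300),interpolation=cv2.INTER_NEAREST),cv2.resize(t["p"][100:250,260:460],(400,300),interpolation=cv2.INTER_NEAREST)])
cv2.imwrite("pics/m4.png",c[:,:,::-1])
E
```

```text
[ 0.45370981 -0.0203254   0.47994457] 10.05
(array([347.02067183, 263.44702842]), array([338, 250,  19,  28, 387], dtype=int32))
(array([357.13255814, 161.49069767]), array([347, 149,  22,  26, 430], dtype=int32)) (array([ 0.65152844, -0.05481262,  0.1680905 ]), np.float64(0.002602842571433211))
[344.91915106 257.38505367] [359.9719486  156.68532473]
[344.17441514 271.61713203] [357.25326041 166.69749424]
```

View pics/m4.png

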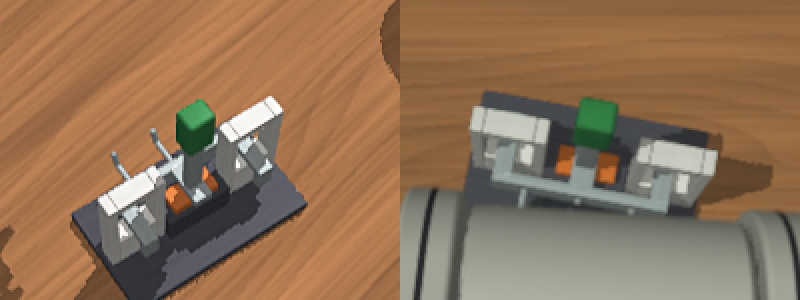

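The bracket hangs level in the slots with the key pressed below the arm. The grip triangulates to z = 0.168 (home is 0.167) and lies within 4 mm of the stand's centre, so I'll hand it in.

```bash
python3 -c "
from rig import *
print(finish_job())"
```

```text
the job is handed in; nothing more can be done
None
```

The green bracket is hooked through both slots and pressed home (grip measured within about 1 mm of its home height) with the lock key down under it, released and handed in at about 10 s; the red bracket was not touched, and no verdict came back.

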